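# Set the coarse and fine pressure knobs on the blue sole-press unit

## Task

Set the blue pressure unit on the shoe bench for the next batch: first turn the big black outer knob until its white line points at the unit's red tab, then turn the small orange inner knob on top of it until its black line points at the red tab too. Leave both lines on the tab, let go, and do not touch the yellow unit.

Things in the scene. Friction and masses are not known exactly. Their poses are not given: they have to be found in the camera images.
- outer_knob (a point): Coarse knob: black fluted disc, 56 mm across, 26 mm high, on a narrow neck 18 mm over the blue unit's panel; turns about the upright axis. Point: on the axis at mid-height, 91 mm above the bench. z up, x along its white line. Line starts 0.5 to 1.45 rad anticlockwise (from above) of the tab. Friction 0.06 N m, stays where left, stops over 1 rad past the tab, does not turn the inner knob.
- inner_knob (a point): Fine knob: orange cylinder, 26 mm across, 30 mm high, on the same axis right on top of the outer knob (from 104 to 134 mm above the bench). Point: on the axis at mid-height, 119 mm above the bench. z up, x along its black line. Line starts 0.5 to 1.45 rad clockwise (from above) of the tab. Friction 0.025 N m, stays where left, does not turn the outer knob.
- red_tab (a point): Red tab, 18 x 9 x 4 mm, on the white scale of the blue unit, a fixed box 140 x 140 mm, 60 mm high, centred under the knobs, turned up to 0.5 rad. Point: tab centre, 54 mm out from the knobs' axis, 63 mm above the bench. x points level, straight out from the axis: a knob is set when its x has this direction. On the side away from the robot; need not be touched.
- yellow_unit: Neighbouring yellow unit, else just like the blue one (140 x 140 mm, 134 mm high with its knobs), to be left alone. Origin: centre of its underside on the bench. It stands left or right of the blue one, centres at least 0.24 m apart. A shoe, a hammer and a tin also lie on the bench, 0.14 m or more from the units' centres and under 0.14 m high.
Things that resemble listed ones, but are neither listed nor needed, are in the scene too. Leave any green or pink look-alike of the part that bears outer_knob alone.

How it is judged:
On the way, in this order (a step that is already met when the one before it is completed fails the run):
1. the outer knob's white line points at the red tab, before the inner knob's does (angle between the x axis of outer_knob and the x axis of red_tab, either way round below 0.2 rad), for 0.2 s.
2. then the inner knob's black line points at the red tab (angle between the x axis of inner_knob and the x axis of red_tab, either way round below 0.2 rad), for 0.2 s.
At the end, for the whole second after the job is handed in: Both the outer knob's white line and the inner knob's black line point at the red tab of the blue unit to within 0.2 rad (11 degrees) either side (angle between the x axis of each of outer_knob, inner_knob and the x axis of red_tab, either way round below 0.2 rad); the robot touches nothing.
It fails at once if the robot touches the yellow unit (contact force between yellow_unit and the fingers above 1 N or contact force between yellow_unit and the arm above 1 N).
It also fails if it takes over 48 s, if anything falls off the work surface, if the arm or the gripper's body presses on something with over 40 N, if the wrist force passes 120 N, or if a joint passes its speed limit or range.

## Robot

A 7-joint arm with a two-finger parallel gripper is mounted at the origin on the work surface. World frame = base frame: x ahead of the robot, y to its left, z up, the work surface at z = 0. Lengths are in m, angles in rad, forces in N, time in s.
With the tool pointing down it reaches from about 0.425 to 1.025 m from the base axis. Payload 9.4 kg.
Tool frame: the origin (TCP) lies at the very end of the fingers, on their centre line; the grasp point (between the pads) lies 19 mm behind it; z points along the fingers, y is the line along which they close (so a half turn about z gives the same grasp; the last joint's range is limited). The gripper opens to 85 mm and grips with 20 to 120 N. Pads are 22 mm wide; open, the fingers measure 114 mm over their backs; the gripper's body (76 mm by 85 mm) begins 54 mm behind the grasp point. The pads swing forward as they close: fully open they stand 13 mm farther back than shut.
Start: joints at [1.166, 0.599, -0.003, 1.599, 0.002, 0.943, -0.08], TCP at [0.233, -0.686, 0.231] pointing down, gripper open.
Joint ranges: [-2.57, 2.57], [-0.35, 1.97], [-1.29, 1.29], [0.11, 2.56], [-1.05, 4.19], [0.11, 1.86], [-2.63, 2.63]. Speed limits (rad/s): [2.22, 2.22, 3.01, 3.01, 3.14, 3.14, 3.14].

## Interface

Orientations are given as a rotation vector (axis times angle).
In Python, from bench import robot gives the robot as it stands. The module is installed in compiled form; this text tells all that it offers. Calls block until the motion is done:
- robot.goto(position, orientation): joint-space move of the TCP to a pose.
- robot.servo_line(position, ori=None, max_speed=0.15, max_force=None): straight line of the TCP; ori=None keeps the orientation; max_speed is the mean speed in m/s. With max_force (N) it stops when the force on the tool has changed by that much, and returns True; else False.
- robot.set_joints(angles): joint-space move.
- robot.let_go() and robot.close(effort=None): open the fingers fully, or close them until they stop; effort is the grip in N (None keeps the last).
- robot.pause(seconds).
- robot.ik(position, orientation): joint angles nearest the present ones, or None.
- robot.get_obs(): the state.
- robot.read_camera(name): name is "side" or "top" or "wrist"; returns a dict with "pixels" (384x512x3 uint8, red, green, blue), "depth" (384x512 float32, m along the optical axis (not along the pixel's ray), 0 where there is no reading), "fx", "fy", "cx", "cy" (pixels), "D" ([k1, k2, p1, p2, k3] as OpenCV has them; the pictures are not rectified), "eye" and "orientation" of the camera in the world. Camera axes: x right, y down, z forward; pixel columns grow to the right and rows downward; lengths in m; the calibration is good to about 2 mm. A picture is of the moment at which its call begins.
A pose or a line that the arm cannot do raises robot.PlanningError and nothing moves.
- robot.sign_off(): hands the job in; it is judged then, once.
Trained networks look in the newest picture that a camera, given by its name, has taken for a name from the list of things; names that differ only in an ending like _2 or _b are one class to them, and where a whole thing is asked for, a point or a joint stands for the part that bears it (a point fixed in the world has none). Each returns a list of dicts, best first, with "score" (0 to 1); they miss things now and then, are a little off and sometimes report something else, mostly with a low value. They report only what shows in the picture. A call takes as long as a camera call. They do not tell look-alikes from the thing itself.
- robot.outline_of(camera, thing): "region" (384x512 bool, what is visible of it) and "at" ([column, row] in pixels, amid what is visible of it).
The state is a dict: "time": time; "joint_pos": joint angles; "joint_vel": joint speeds; "joint_efforts": joint torques, N m; "ee_pos": TCP position; "ee_rot": TCP orientation; "ft_force": force on the tool from outside, world axes, zero at the start; "ft_torque": the same for the moment, N m; "width": finger opening in m; "finger_force": force on a finger pad.
Only numpy, scipy, OpenCV 4.12 (cv2) and the standard library are available. Lean on these libraries where they do the work, as an engineer would, in place of code of your own. Each camera call takes 0.05 s, during which the arm holds its last target. There are 200 camera calls.

## Working session

There is one attempt and no reset: what is moved stays moved. The work goes in short steps, each a Python script; the robot and the scene stay as the last script left them, time stands still between calls to the robot, and variables do not carry over. Pictures are saved under pics/ and viewed, at most 10 in all, crops included, and the job is handed in when it is done.

```bash
mkdir -p pics
cat > h.py <<'E'
import numpy as np, cv2
from bench import robot
from scipy.spatial.transform import Rotation as R
def Rm(o):
    o=np.asarray(o,float)
    if o.shape==(3,3): return o
    return R.from_rotvec(o).as_matrix() if o.size==3 else R.from_quat(o).as_matrix()
def world(c,uv,z):
    "pixels -> world on plane z"
    K=np.array([[c['fx'],0,c['cx']],[0,c['fy'],c['cy']],[0,0,1.]])
    p=cv2.undistortPoints(np.asarray(uv,float).reshape(-1,1,2),K,np.array(c['D'])).reshape(-1,2)
    d=np.c_[p,np.ones(len(p))]@Rm(c['orientation']).T
    e=np.array(c['eye']); return e+d*((z-e[2])/d[:,2])[:,None]
def pix(c,P):
    K=np.array([[c['fx'],0,c['cx']],[0,c['fy'],c['cy']],[0,0,1.]])
    M=Rm(c['orientation']).T
    return cv2.projectPoints(np.asarray(P,float).reshape(-1,3),cv2.Rodrigues(M)[0],-M@np.array(c['eye']),K,np.array(c['D']))[0].reshape(-1,2)
def save(n,im): cv2.imwrite('pics/'+n+'.png',im[...,::-1])
E
python3 - <<'E'
from h import *
ims=[]
for n in('top','side'):
    c=robot.read_camera(n); print(n,c['eye'],c['orientation'],c['fx'])
    for t in('outer_knob','inner_knob','red_tab','yellow_unit'):
        for d in robot.outline_of(n,t): print(t,d['score'],d['at'],d['region'].sum())
    save(n,c['pixels'])
E
```

```text
top [0.28434351 0.09719603 1.08519181] [-1.99368562  2.2286006  -0.24110878] 393.9400691948347
outer_knob 0.8 [202.1, 169.4] 386
outer_knob 0.77 [148.2, 315.4] 344
outer_knob 0.76 [313.5, 75.6] 282
outer_knob 0.72 [234.2, 253.0] 313
outer_knob 0.54 [168.2, 93.6] 252
inner_knob 0.56 [232.1, 249.8] 92
inner_knob 0.48 [160.3, 89.3] 100
inner_knob 0.46 [140.6, 317.6] 122
inner_knob 0.43 [195.8, 163.6] 111
yellow_unit 0.71 [348.9, 179.9] 2841
side [ 0.43644083 -0.57437447  0.91345396] [-2.47527855  0.14956511 -0.03967551] 398.26047522578705
outer_knob 0.72 [266.8, 149.4] 240
outer_knob 0.65 [140.2, 122.5] 215
outer_knob 0.61 [331.4, 122.8] 202
outer_knob 0.58 [377.4, 248.1] 383
outer_knob 0.56 [185.8, 176.4] 255
inner_knob 0.65 [335.4, 112.2] 77
inner_knob 0.61 [381.1, 238.4] 141
yellow_unit 0.73 [259.9, 291.8] 3909
```

View pics/top.png

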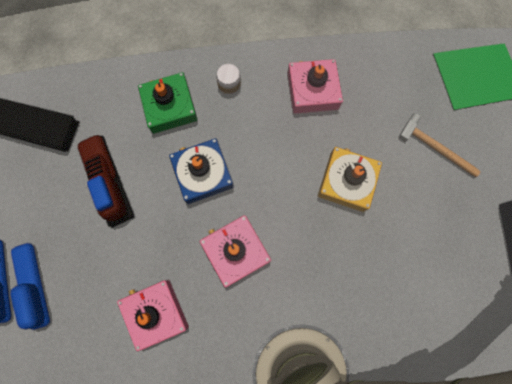

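View pics/side.png

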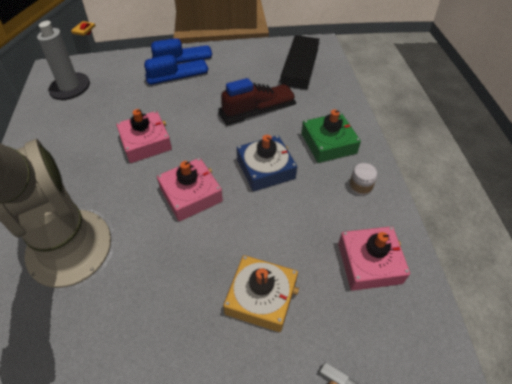

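Candidates for the unit in the top picture are blue (201,170), pinks (235,250), (152,315) and (316,85), green (167,102) and yellow (351,179). The blue body with a white scale at (201,170) is the only one that fits the description. In the side picture it is at (266,160). I'll confirm it with an enlarged crop and locate it.

Run:
```python
from h import *
c=robot.read_camera('top')
print('knob z.104',world(c,[[202,168],[235,250],[165,98],[353,176],[148,316],[316,76],[105,185],[117,220]],.09).round(3))
s=robot.read_camera('side'); print(world(s,[[266.8,149.4]],.091))
a=cv2.resize(c['pixels'][130:210,160:245],None,fx=6,fy=6,interpolation=cv2.INTER_CUBIC)
save('crop',a)
# is a downward pose above it reachable; find yaw
o=robot.get_obs(); print(o['ee_rot'],o['time'],Rm(o['ee_rot']).round(2))
w=robot.read_camera('wrist'); T=Rm(o['ee_rot'])
print('cam in tool',T.T@(np.array(w['eye'])-o['ee_pos']),(T.T@Rm(w['orientation'])).round(2),w['fx'])
```

```text
knob z.104 [[ 0.56   0.199  0.09 ]
 [ 0.339  0.135  0.09 ]
 [ 0.771  0.285  0.09 ]
 [ 0.495 -0.192  0.09 ]
 [ 0.2    0.366  0.09 ]
 [ 0.791 -0.138  0.09 ]
 [ 0.543  0.46   0.09 ]
 [ 0.447  0.431  0.09 ]]
[[0.56978227 0.20222609 0.091     ]]
[ 3.09947517e+00  5.12523930e-01 -9.39705926e-05] 0.6 [[ 0.95  0.32 -0.  ]
 [ 0.32 -0.95 -0.  ]
 [-0.    0.   -1.  ]]
cam in tool [ 0.06639757 -0.00030394 -0.14217202] [[-0.   -0.97 -0.26]
 [ 1.    0.   -0.  ]
 [ 0.   -0.26  0.97]] 267.4770836956524
```

View pics/crop.png

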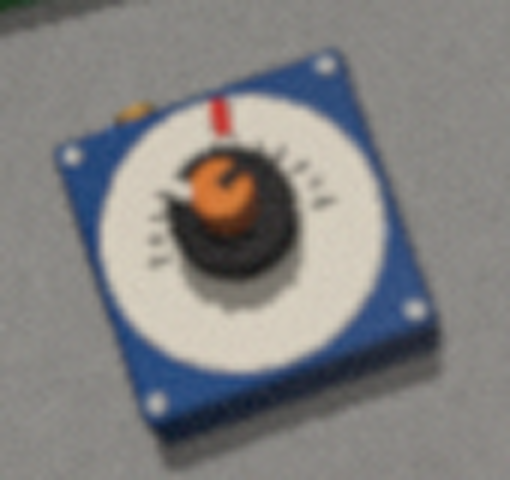

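The crop confirms the blue unit. The white line at crop (175,185) is anticlockwise of the tab at (220,117), and the black line at (240,170) is clockwise of it. Next I'll go above it for a wrist view.

```bash
cat >> h.py <<'E'
def ori(psi):
    c,s=np.cos(psi),np.sin(psi)
    return R.from_matrix([[c,s,0],[s,-c,0],[0,0,-1]]).as_rotvec()
E
python3 - <<'E'
from h import *
p=[.565,.200,.24]
for psi in np.arange(-3,3.2,.5):
    q=robot.ik(p,ori(psi)); print(round(psi,2),None if q is None else np.round(q,2))
robot.goto(p,ori(0.3))
o=robot.get_obs(); print(o['time'],o['joint_pos'],o['ee_pos'])
w=robot.read_camera('wrist'); save('w1',w['pixels'])
for t in('outer_knob','inner_knob','red_tab'):
    for d in robot.outline_of('wrist',t): print(t,d['score'],d['at'],d['region'].sum())
import pickle; pickle.dump(w,open('w1.pkl','wb'))
E
```

```text
-3.0 [ 0.21  0.62 -1.    1.85  0.61  1.02  0.67]
-2.5 [ 0.26  0.66 -1.1   1.84  0.67  1.07  1.11]
-2.0 [ 0.26  0.66 -1.1   1.84  0.67  1.07  1.61]
-1.5 [ 0.26  0.66 -1.1   1.84  0.67  1.07  2.11]
-1.0 [-1.1   0.68  1.12  1.93 -0.73  1.01 -2.22]
-0.5 [-0.35  0.44 -0.13  1.88  0.07  0.82 -2.58]
0.0 [-0.26  0.45 -0.25  1.88  0.14  0.83 -2.15]
0.5 [-0.15  0.47 -0.41  1.87  0.24  0.85 -1.75]
1.0 [-0.05  0.49 -0.56  1.86  0.33  0.88 -1.34]
1.5 [ 0.01  0.51 -0.65  1.86  0.39  0.9  -0.89]
2.0 [ 0.07  0.54 -0.76  1.85  0.45  0.93 -0.46]
2.5 [ 0.14  0.57 -0.86  1.85  0.52  0.96 -0.02]
3.0 [ 0.19  0.6  -0.96  1.85  0.58  1.    0.42]
3.9583 [-0.2004511   0.4568457  -0.33262744  1.87179256  0.19425241  0.84444364
 -1.9030053 ] [0.56534723 0.19920125 0.23993486]
outer_knob 0.63 [246.8, 172.0] 1523
outer_knob 0.6 [79.6, 374.6] 555
inner_knob 0.8 [248.9, 182.0] 675
red_tab 0.61 [241.3, 300.5] 77
red_tab 0.59 [256.5, 124.4] 117
```

View pics/w1.png

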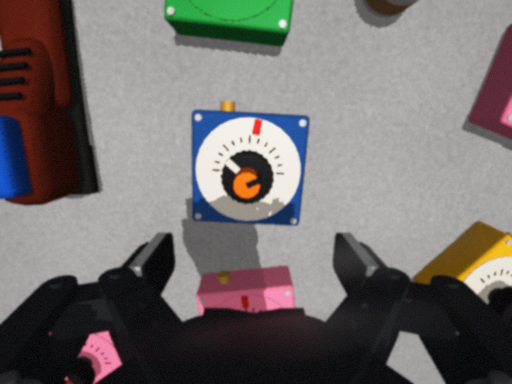

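The wrist view shows the blue unit centred near (250,167), with the tab at (257,127), the white line near (233,166) and the black line near (252,182). I'll measure these with segmentation.

```bash
cat > m.py <<'E'
from h import *
def measure(w,name,c0=(.565,.2)):
    "rectify at given heights to a metric world-aligned view (0.5 mm/px), measure"
    out={}
    def rect(z,half=.08,s=.0005,c=c0):
        g=np.arange(-half,half,s); X,Y=np.meshgrid(c[0]+g,c[1]+g)
        uv=pix(w,np.c_[X.ravel(),Y.ravel(),np.full(X.size,z)]).astype(np.float32)
        n=len(g); im=cv2.remap(w['pixels'],uv[:,0].reshape(n,n),uv[:,1].reshape(n,n),cv2.INTER_CUBIC)
        return im,X,Y
    H=lambda im: cv2.cvtColor(im,cv2.COLOR_RGB2HSV).astype(int)
    im,X,Y=rect(.06); h=H(im)
    m=(abs(h[...,0]-110)<15)&(h[...,1]>120)
    n,l,st,_=cv2.connectedComponentsWithStats(m.astype(np.uint8)); k=1+st[1:,4].argmax()
    pts=np.argwhere(l==k)[:,::-1].astype(np.float32)
    r=cv2.minAreaRect(cv2.convexHull(pts)); ctr=np.array(r[0])*.0005+[X[0,0],Y[0,0]]
    out['unit']=(ctr,np.array(r[1])*.0005,r[2]); save(name+'_60',im)
    im,X,Y=rect(.065,c=ctr); h=H(im); d=np.hypot(X-ctr[0],Y-ctr[1])
    m=((h[...,0]<6)|(h[...,0]>172))&(h[...,1]>150)&(h[...,2]>90)&(d>.035)&(d<.07)
    t=np.array([X[m].mean(),Y[m].mean()]); out['tab']=(t,m.sum()*.25)
    im,X,Y=rect(.134,c=ctr); h=H(im); d=np.hypot(X-ctr[0],Y-ctr[1])
    m=(h[...,0]>5)&(h[...,0]<20)&(h[...,1]>150)&(h[...,2]>90)&(d<.025)
    hull=cv2.convexHull(np.argwhere(m)[:,::-1].astype(np.float32)); (cc,rr)=cv2.minEnclosingCircle(hull)
    out['inner_top']=(np.array(cc)*.0005+[X[0,0],Y[0,0]],rr*.0005)
    v=[]
    for z in(.104,.134):
        v.append(cv2.resize(rect(z,.035,.0005,ctr)[0],(400,400),interpolation=cv2.INTER_CUBIC))
    save(name,np.hstack(v)); return out
E
python3 - <<'E'
from m import *
import pickle
w=pickle.load(open('w1.pkl','rb'))
for k,v in measure(w,'m1').items(): print(k,v)
t=robot.read_camera('top')
for k,v in measure(t,'m1t').items(): print(k,v)
E
```

```text
unit (array([0.56964705, 0.20866176]), array([0.13594121, 0.13606248]), 14.03624439239502)
tab (array([0.62255915, 0.21344258]), np.float64(109.5))
inner_top (array([0.57091509, 0.20858444]), 0.015448520660400391)m.py:19: RuntimeWarning: Mean of empty slice.
  t=np.array([X[m].mean(),Y[m].mean()]); out['tab']=(t,m.sum()*.25)
  ret = ret.dtype.type(ret / rcount)
Traceback (most recent call last):
  File "m.py", line 22, in measure
    hull=cv2.convexHull(np.argwhere(m)[:,::-1].astype(np.float32)); (cc,rr)=cv2.minEnclosingCircle(hull)
                                                                            ~~~~~~~~~~~~~~~~~~~~~~^^^^^^
cv2.error: OpenCV(4.12.0) /io/opencv/modules/imgproc/src/shapedescr.cpp:201: error: (-215:Assertion failed) count >= 0 && (depth == CV_32F || depth == CV_32S) in function 'minEnclosingCircle'
```

View pics/m1.png

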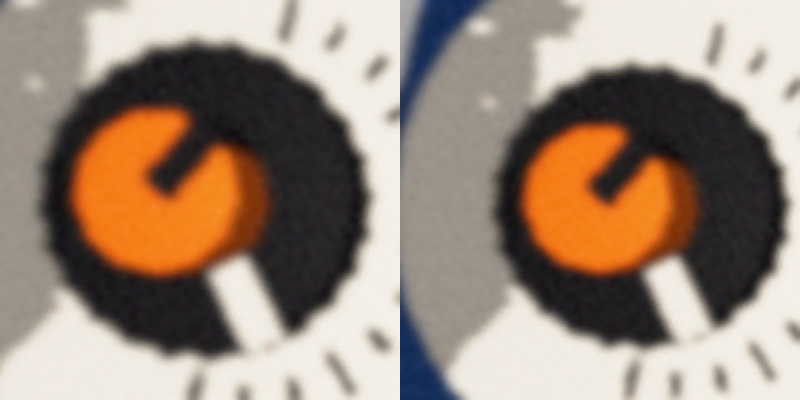

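Measured in rectified view m1: knob axis at about (0.570, 0.2084), tab azimuth 0.095, white line 1.19 and black line −0.84. The outer knob therefore needs −1.10 rad and the inner +0.93 rad. I'll turn the outer knob first.

Run:
```python
from h import *
import pickle
C=(.570,.2084)
robot.goto([*C,.19],ori(1.6))
o=robot.get_obs(); print(o['time'],o['ee_pos'],o['joint_pos'][6])
hit=robot.servo_line([*C,.074],max_speed=.1,max_force=15)
o=robot.get_obs(); print('hit',hit,o['ee_pos'],o['ft_force'])
if not hit:
    robot.close(30); o=robot.get_obs(); print('w',o['width'],o['finger_force'],o['ft_force'],o['ee_pos'])
    q=np.array(o['joint_pos']); q[6]-=1.10; robot.set_joints(q)
    robot.pause(.3); o=robot.get_obs(); print('w',o['width'],o['ft_force'],o['ft_torque'],o['joint_pos'][6],o['time'])
    robot.let_go()
robot.servo_line([*C,.24])
w=robot.read_camera('wrist'); pickle.dump(w,open('w2.pkl','wb'))
print(robot.get_obs()['time'])
from m import measure
for k,v in measure(w,'m2').items(): print(k,v)
```

```text
5.175 [0.57008443 0.20831368 0.19009465] -0.8749753144768714
hit False [0.57033171 0.20858804 0.07459756] [ 0.30276237  0.6852325  -0.63541902]
w 0.05528163498019612 31.182699501514435 [-5.82862943 -0.68660091  8.34414896] [0.56873518 0.20826501 0.07456712]
w 0.054734637138753844 [ 4.08034187 -1.71177829 -0.57623006] [-0.42487697 -0.8041681   0.07268984] -2.1021166666099766 8.1917
9.9083
unit (array([0.56972058, 0.20886765]), array([0.13594121, 0.13569868]), 14.03624439239502)
tab (array([0.62256968, 0.21359512]), np.float64(111.0))
inner_top (array([0.57080923, 0.20991197]), 0.015791272163391115)
```

View pics/m2.png

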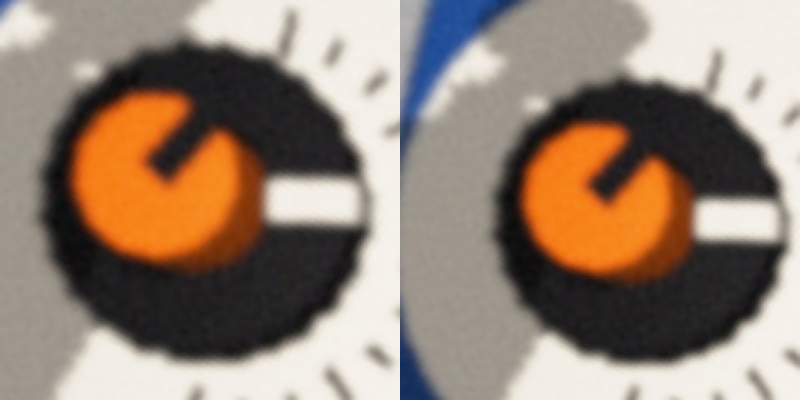

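The white line now lies at azimuth ≈0.01, against 0.095 for the tab. That is an error of about 0.08 rad, well inside the tolerance, and the black line has not moved (−0.84). Now the inner knob.

Run:
```python
from h import *
import pickle
C=(.570,.2086)
robot.goto([*C,.17],ori(.5))
hit=robot.servo_line([*C,.111],max_speed=.1,max_force=15)
o=robot.get_obs(); print('hit',hit,o['ee_pos'],o['ft_force'],o['time']); q=np.array(o['joint_pos'])
if not hit:
    robot.close(25); o=robot.get_obs(); print('w',o['width'],o['ft_force'],o['ee_pos'],o['joint_pos'][6]-q[6])
    q[6]+=.93; robot.set_joints(q)
    robot.pause(.3); o=robot.get_obs(); print('w',o['width'],o['ft_force'],o['ft_torque'],o['joint_pos'][6]-q[6],o['time'])
    robot.let_go()
robot.servo_line([*C,.24])
w=robot.read_camera('wrist'); pickle.dump(w,open('w3.pkl','wb'))
print(robot.get_obs()['time'])
from m import measure
for k,v in measure(w,'m3').items(): print(k,v)
```

```text
hit False [0.57024047 0.20891516 0.11145578] [0.32467738 0.33386534 0.48446879] 11.0333
w 0.025124639625206942 [ 0.71800242 -2.04794556  4.77320487] [0.57017252 0.2084863  0.11133121] -0.00024522176547492336
w 0.025029060601102517 [-5.94821484  1.0828904   4.62689091] [ 0.12804316  1.23156766 -0.01854073] -0.002061565007633659 12.8
14.475
unit (array([0.5687794 , 0.20963235]), array([0.13594121, 0.13618375]), 14.03624439239502)
tab (array([0.62243308, 0.21386509]), np.float64(112.25))
inner_top (array([0.56903554, 0.21095592]), 0.01542252826690674)
```

View pics/m3.png

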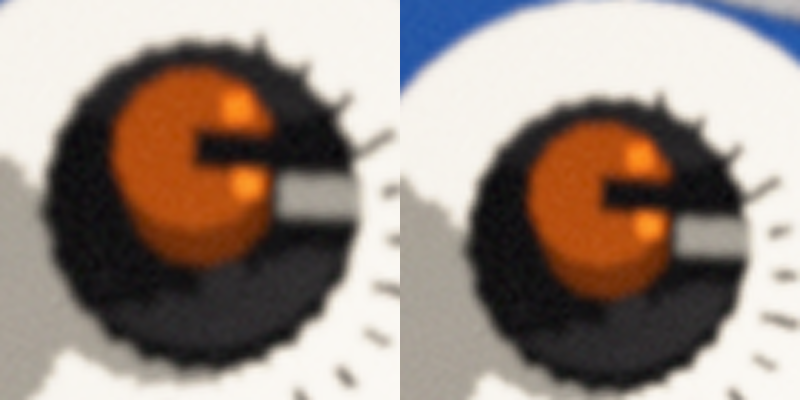

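Both lines now point along azimuth ≈0.03–0.06 (white line at (317,195), black line at (235,149)), against a tab azimuth of about 0.09. Both errors are under 0.1 rad, and the gripper is open and clear. I'm handing in.

```bash
python3 -c "
from bench import robot
print(robot.sign_off())"
```

```text
the job is handed in; nothing more can be done
None
```

The job is handed in at about 14.5 s: I set the black outer knob first, then the orange inner knob. By my camera measurement both lines are within about 0.1 rad of the blue unit's red tab (limit 0.2). The gripper is open and clear, and I made no move toward the yellow unit; the sign-off call returned no verdict.

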